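Open both leaves of the instrument box

TASK

Open both doors of the green instrument box fully so the instruments can be put away. Pull the active door (the one with the upright handle) ajar, about 40 degrees, by its handle and let go of it there, since the angle plate leaves no room for a hand on that handle further on; then take it again from its inner side and swing it fully open. Then lift the other door's bolt right up by its pull while that door is still shut, open that door fully too, let go with the bolt left up, and do not disturb the angle plate or the tools lying about.

Things in the scene. Friction and masses are not known exactly. Their poses are not given: they have to be found in the camera images.
- box: Green steel instrument box, fixed, 200 deep (x) by 314 wide (y) by 140 mm tall, carrying handle 16 mm above its roof; origin under its centre. Its -x side is the door front, facing the robot; +y is the active door's side. Hinge axes 106 mm in front of centre at y = +153 (active) and -153 mm (passive). Doors 12 mm thick, 150 wide, 12 to 140 mm high, both green.
- active_leaf (a joint): Opening angle of the active door, rad: 0 shut, stop at 1.6; clockwise from above, towards the robot. Stiff hinge (0.12 N m): stays where left, no latch. Its outer face carries a cover channel, 140 to 200 mm from the hinge, 51 mm out from the door's mid-plane, closed at the top (138 mm high): while shut it hides the bolt pull on the passive door.
- active_handle (a point): Grip point on the active door's handle: round upright steel bar, 14 mm diameter, 67 to 132 mm high, top end free, on one short arm at 74 mm height, so it can be pinched from above and turn in the fingers. The point is on its axis, 20 mm below its top, 44 mm in front of the door's mid-plane, 95 mm from the hinge.
- active_hinge (a point): Point on the active door's vertical hinge axis (mid-plane of the door), 112 mm high.
- active_edge (a point): Point at the active door's free edge, mid-thickness, 150 mm from the hinge, 112 mm high (door top is at 140 mm). Its inner face (6 mm behind mid-plane) is plain.
- passive_leaf (a joint): Opening angle of the passive door, rad: 0 shut, stop at 1.6; seen from above it turns anticlockwise as it opens towards the robot. Same stiff hinge (0.12 N m). It has no handle but the bolt pull and cannot open while the bolt is down.
- passive_hinge (a point): Point on the passive door's vertical hinge axis (mid-plane of the door), 105 mm high.
- bolt (a joint): Lift of the passive door's flush bolt, m: 0 down (pin in the sill), 0.018 fully up; the pin is clear of the sill above 0.012. About 4 N lifts it and it stays where it is left.
- bolt_pull (a point): Grip point on the bolt's pull: round upright steel bar, 14 mm diameter, 61 to 127 mm high with the bolt down, top end free. The point is on its axis, 20 mm below its top, 36 mm in front of the passive door's mid-plane, 131 mm from its hinge. Moves with bolt and door, can turn in the fingers, and serves to pull the door open.
- angle_plate: Loose dark steel angle plate, 5 kg, 100 (x) by 80 (y) by 200 mm tall, upright wall on its -y side; stands beside the handle's place when the active door is open, the wall's face about 60 mm outside the active hinge line: the open door clears it, a hand still on the handle does not. Origin under its centre. A bystander.
- jig_plate: Loose steel drill jig plate with bronze bushings, 120 by 80 by 23 mm, origin under its centre. A bystander.
- micrometer: Loose chrome micrometer lying flat, about 60 by 130 by 20 mm, origin under its frame. A bystander.

How it is judged:
On the way, in this order (a step that is already met when the one before it is completed fails the run):
1. the active door stands ajar (0.35 to 1.1 rad), let go, the passive door still shut and bolted (value of joint active_leaf between 0.35 and 1.1 rad and contact force between each of the arm, the fingers and active_leaf below 0.2 N and value of joint passive_leaf below 0.06 rad and value of joint bolt below 0.008 m), for 0.2 s.
2. the active door is swung fully open (over 1.45 rad), the passive door still shut and bolted (value of joint active_leaf above 1.45 rad and value of joint passive_leaf below 0.06 rad and value of joint bolt below 0.008 m), for 0.2 s.
3. the bolt is lifted (over 14 mm) with the passive door still shut (under 0.1 rad) and the active door open (value of joint active_leaf above 1.35 rad and value of joint passive_leaf below 0.1 rad and value of joint bolt above 0.014 m), for 0.1 s.
At the end, for the whole second after the job is handed in: Both doors stand at rest, open more than 1.35 rad (77 degrees), the bolt is left up (over 13 mm), and the robot has let go (value of joint each of active_leaf, passive_leaf above 1.35 rad and value of joint bolt above 0.013 m and velocity of joint active_leaf between -0.05 and 0.05 rad/s and velocity of joint passive_leaf between -0.05 and 0.05 rad/s); the robot touches nothing.
It fails at once if the angle plate is shifted more than 15 mm or tipped (distance of angle_plate from where it was at the start of the episode above 0.015 m or angle between angle_plate's own z axis and vertical above 0.15 rad).
It fails at once if a tool lying about is shifted more than 20 mm (distance of any of jig_plate, micrometer from where it was at the start of the episode above 0.02 m).
It also fails if it takes over 61 s, if anything falls off the work surface, if the arm or the gripper's body presses on something with over 40 N, if the wrist force passes 120 N, or if a joint passes its speed limit or range.

ROBOT

A 6-joint arm with a two-finger parallel gripper is mounted at the origin on the work surface. World frame = base frame: x ahead of the robot, y to its left, z up, the work surface at z = 0. Lengths are in m, angles in rad, forces in N, time in s.
With the tool pointing down it reaches from about 0.35 to 0.925 m from the base axis. Payload 6.4 kg.
Tool frame: the origin (TCP) lies at the very end of the fingers, on their centre line; the grasp point (between the pads) lies 19 mm behind it; z points along the fingers, y is the direction in which the jaws open and shut (so a half turn about z gives the same grasp; the last joint's range is limited). The gripper opens to 94 mm and grips with 3 to 60 N. Pads are 16 mm wide; open, the fingers measure 119 mm over their backs; the gripper's body (75 mm by 177 mm) begins 78 mm behind the grasp point.
Start: joints at [-1.305, 0.245, 1.558, -0, 1.339, -0.174], TCP at [0.277, -0.588, 0.205] pointing down, gripper open.
Joint ranges: [-3.13, 3.13], [-1.02, 2.26], [0.13, 2.54], [-0.95, 4.09], [0.21, 2.88], [-2.74, 2.74]. Speed limits (rad/s): [2.57, 2.57, 3.14, 3.14, 3.14, 3.14].

INTERFACE

Orientations are given as a unit quaternion [x, y, z, w].
In Python, from rig import arm gives the robot as it stands. Calls block until the motion is done:
- arm.reach(position, orientation): joint-space move of the TCP to a pose.
- arm.line_to(position, ori=None, vel=0.15): straight line of the TCP; ori=None keeps the orientation; vel is the mean speed in m/s.
- arm.move_joints(angles): joint-space move.
- arm.gripper_to(opening, force=None): finger opening in m; force is the grip in N (None keeps the last); returns when the fingers have stopped.
- arm.pause(seconds).
- arm.ik(position, orientation): joint angles nearest the present ones, or None.
- arm.read_camera(name): name is "scene" or "top"; returns (picture, depth): 400x640x3 uint8, red, green, blue; 400x640 float32, m along the optical axis (not along the pixel's ray), 0 where there is no reading.
- arm.calibration(name): a dict with "fov_y" (degrees; the focal length in pixels is half the picture's height over the tangent of half this angle, whatever the lens; pixels are square), "cx", "cy" (the principal point, pixels), "view" (4x4, takes a point from world to camera coordinates). Camera axes: x right, y down, z forward; pixel columns grow to the right and rows downward; lengths in m; the calibration is good to about 2 mm. A picture is of the moment at which its call begins. calibration takes no time and is no camera call.
A pose or a line that the arm cannot do raises arm.MotionError and nothing moves.
- arm.sign_off(): hands the job in, once; it reports no verdict.
Trained networks look in the newest picture that a camera, given by its name, has taken for a name from the list of things; names that differ only in an ending like _2 or _b are one class to them, and where a whole thing is asked for, a point or a joint stands for the part that bears it (a point fixed in the world has none). Each returns a list of dicts, best first, with "confidence" (0 to 1); they miss things now and then, are a little off and sometimes report something else, mostly with a low value. They report only what shows in the picture. A call takes as long as a camera call.
- arm.outline_of(camera, target): "mask" (400x640 bool, what is visible of it) and "extent" ([centre column, centre row, width, height] in pixels, round what is visible of it).
- arm.landmark_of(camera, target): "point" ([column, row] in pixels: a listed point, or the origin of a listed thing).
Readings, each from a call of its own:
- arm.current_time_s(): time.
- arm.current_q(): joint angles.
- arm.current_joint_vel(): joint speeds.
- arm.current_effort(): joint torques, N m.
- arm.current_eef_pos(): TCP position.
- arm.current_orientation(): TCP orientation.
- arm.current_contact_force(): force on the tool from outside, world axes, zero at the start.
- arm.current_ft_torque(): the same for the moment, N m.
- arm.current_opening(): finger opening in m.
Only numpy, scipy, OpenCV 4.12 (cv2) and the standard library are available. Lean on these libraries where they do the work, as an engineer would, in place of code of your own. Each camera call takes 0.05 s, during which the arm holds its last target.

## Working session

There is one attempt and no reset: what is moved stays moved. The work goes in short steps, each a Python script; the robot and the scene stay as the last script left them, time stands still between calls to the robot, and variables do not carry over. Pictures are saved under pics/ and viewed, and the job is handed in when it is done.

```bash
ls; mkdir -p pics; python3 - <<'E'
from rig import arm
import cv2,numpy as np
for n in("scene","top"):
    p,d=arm.read_camera(n); cv2.imwrite(f"pics/{n}0.png",p[:,:,::-1]); np.save(f"pics/{n}0.npy",d)
    c=arm.calibration(n);print(n,c)
    for t in["active_handle","active_hinge","active_edge","passive_hinge","bolt_pull","box","angle_plate","jig_plate","micrometer"]:
        r=arm.landmark_of(n,t);print(t,[(x["point"],round(x["confidence"],2)) for x in r[:2]])
print(arm.current_orientation(),arm.current_time_s())
E
```

```text
pics
scene {'fov_y': 48.06404806666494, 'cx': 326.2141399139431, 'cy': 198.77531231470255, 'view': array([[-0.20379167, -0.97897599,  0.00865773,  0.07315072],
       [-0.92747032,  0.19022313, -0.32189124,  0.55722596],
       [ 0.3134769 , -0.07362855, -0.94673707,  1.11202438],
       [ 0.        ,  0.        ,  0.        ,  1.        ]])}
active_handle [([327.2, 197.0], 0.58)]
active_hinge [([282.4, 195.7], 0.91)]
active_edge [([340.0, 176.8], 0.61)]
passive_hinge [([392.1, 163.8], 0.65)]
bolt_pull []
box [([322.5, 161.3], 0.81)]
angle_plate [([265.8, 247.4], 0.57)]
jig_plate [([473.3, 213.4], 0.82), ([325.1, 197.2], 0.29)]
micrometer [([428.5, 162.3], 0.67)]
top {'fov_y': 57.959725895561974, 'cx': 329.73646176310433, 'cy': 199.17711738734903, 'view': array([[ 0.06406541, -0.99794257, -0.00250016, -0.10313911],
       [-0.97376488, -0.06196471, -0.21895739,  0.57433346],
       [ 0.21835198,  0.01646217, -0.97573122,  0.7891444 ],
       [ 0.        ,  0.        ,  0.        ,  1.        ]])}
active_handle [([316.6, 203.8], 0.6)]
active_hinge [([269.7, 191.1], 0.58)]
active_edge [([341.2, 187.7], 0.95)]
passive_hinge [([406.2, 176.8], 0.92)]
bolt_pull [([318.8, 207.0], 0.6)]
box [([332.4, 157.8], 0.74), ([446.9, 187.1], 0.23)]
angle_plate [([238.4, 235.4], 0.58)]
jig_plate []
micrometer [([451.5, 186.2], 0.97)]
[9.75911014e-01 2.18168954e-01 5.14983664e-06 1.67139009e-05] 1.0
```

View pics/scene0.png

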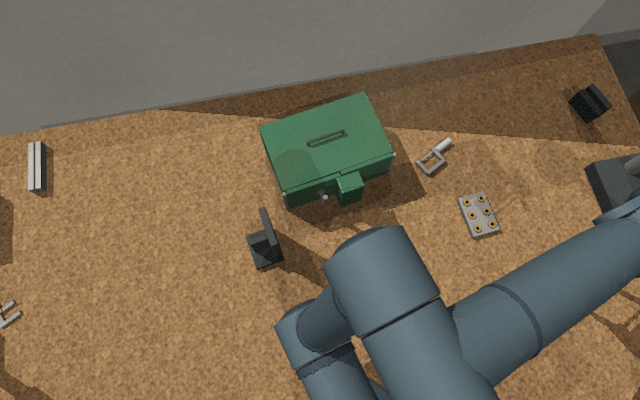

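View pics/top0.png

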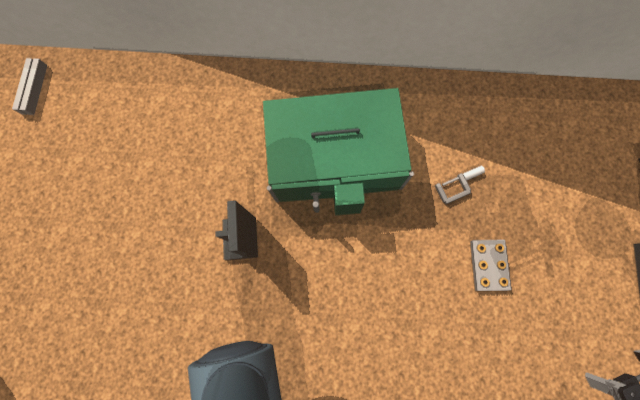

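The pictures show the box (top camera) with roof centre about (337,135), handle tip (316,204), cover (349,197), angle plate (240,232), micrometer (460,187) and jig plate (491,266). Next I localise from depth.

```bash
cat > h.py <<'E'
from rig import arm
import numpy as np,cv2
from scipy.spatial.transform import Rotation as R
def cam(n):
    c=arm.calibration(n); f=200/np.tan(np.radians(c["fov_y"])/2); return f,c["cx"],c["cy"],np.array(c["view"])
def cloud(n,d):
    f,cx,cy,V=cam(n); v,u=np.mgrid[0:400,0:640]
    P=np.stack([(u-cx)/f*d,(v-cy)/f*d,d],-1); return (P-V[:3,3])@V[:3,:3]
def ray(n,uv,z):
    f,cx,cy,V=cam(n); r=V[:3,:3].T@np.array([(uv[0]-cx)/f,(uv[1]-cy)/f,1]); o=-V[:3,:3].T@V[:3,3]
    return (o+r*(z-o[2])/r[2])
def proj(n,p):
    f,cx,cy,V=cam(n); q=V[:3,:3]@p+V[:3,3]; return np.array([q[0]/q[2]*f+cx,q[1]/q[2]*f+cy])
def snap(name):
    for n in("scene","top"):
        p,d=arm.read_camera(n); cv2.imwrite(f"pics/{n}_{name}.png",p[:,:,::-1]); np.save(f"pics/{n}_{name}.npy",d)
E
python3 - <<'E'
from h import *
for n in("scene","top"):
    d=np.load(f"pics/{n}0.npy");p=cv2.imread(f"pics/{n}0.png").astype(int);W=cloud(n,d)
    g=(p[:,:,1]>p[:,:,2]*1.3)&(p[:,:,1]>p[:,:,0]*1.1)&(d>0)
    top=g&(abs(W[...,2]-.141)<.006)
    pts=W[top]; print(n,top.sum(),np.median(pts[:,2]))
    r=cv2.minAreaRect((pts[:,:2]*1000).astype(np.float32));print("roof rect",r)
    o=g&(W[...,2]>.02);print(W[o].min(0),W[o].max(0))
    for t,z in dict(active_handle=.112,active_hinge=.112,active_edge=.112,passive_hinge=.105,box=0,angle_plate=0,jig_plate=0,micrometer=0).items():
        L=arm.landmark_of(n,t)
        if L: print(t,np.round(ray(n,L[0]["point"],z),4),round(L[0]["confidence"],2))
    if n=="top": np.save("pics/g.npy",g)
    # angle plate
    L=arm.outline_of(n,"angle_plate")
    if L:
        m=L[0]["mask"]&(d>0);q=W[m]; 
        for lo,hi in((.01,.1),(.1,.19),(.19,.21)):
            s=q[(q[:,2]>lo)&(q[:,2]<hi)]; 
            if len(s)>3: print("plate",lo,len(s),cv2.minAreaRect((s[:,:2]*1000).astype(np.float32)))
E
```

```text
scene 8361 0.1397454201279769
roof rect ((639.284423828125, -51.92060852050781), (342.6210021972656, 372.5475769042969), 9.409390449523926)
[ 0.17841681 -0.92793092  0.0200601 ] [0.83726581 0.11662305 0.70484672]
active_handle [ 0.5581 -0.0431  0.112 ] 0.58
active_hinge [0.5855 0.072  0.112 ] 0.91
active_edge [ 0.6073 -0.0885  0.112 ] 0.61
passive_hinge [ 0.6187 -0.2368  0.105 ] 0.65
box [ 0.7088 -0.0615  0.    ] 0.81
angle_plate [0.4843 0.1463 0.    ] 0.57
jig_plate [ 0.4624 -0.4538  0.    ] 0.82
micrometer [ 0.6422 -0.3713  0.    ] 0.67
plate 0.01 675 ((482.3641662597656, 147.74029541015625), (101.57919311523438, 79.24768829345703), 9.23183536529541)
plate 0.1 191 ((473.9896545410156, 140.7354736328125), (82.17425537109375, 67.96843719482422), 9.154230117797852)
plate 0.19 288 ((485.5184326171875, 117.0730972290039), (96.61272430419922, 17.807682037353516), 8.691165924072266)
top 12761 0.1398587296293141
roof rect ((681.6295776367188, -75.49668884277344), (262.325927734375, 311.7195129394531), 9.565581321716309)
[ 0.55095926 -0.2382769   0.02553865] [0.83523372 0.09915655 0.1560249 ]
active_handle [ 0.5566 -0.0387  0.112 ] 0.6
active_hinge [0.5788 0.068  0.112 ] 0.58
active_edge [ 0.5968 -0.091   0.112 ] 0.95
passive_hinge [ 0.6335 -0.2372  0.105 ] 0.92
box [ 0.7048 -0.0651  0.    ] 0.74
angle_plate [0.4874 0.1556 0.    ] 0.58
micrometer [ 0.6477 -0.3741  0.    ] 0.97
plate 0.01 623 ((479.678466796875, 148.6251220703125), (99.6043472290039, 81.37323760986328), 8.653717041015625)
plate 0.1 572 ((480.5937805175781, 142.6685028076172), (99.34153747558594, 68.44834899902344), 9.137857437133789)
plate 0.19 520 ((484.917236328125, 118.21208953857422), (99.74678802490234, 18.711292266845703), 9.20754623413086)
```

```bash
cat >> h.py <<'E'
E
python3 - <<'E'
from h import *
n="top";d=np.load("pics/top0.npy");W=cloud(n,d);g=np.load("pics/g.npy")
m=g&(abs(W[...,2]-.14)<.006);P=W[m][:,:2]
for deg in(8.6,9,9.4,9.8):
    a=np.radians(deg);ex=np.array([np.cos(a),np.sin(a)]);ey=np.array([-np.sin(a),np.cos(a)])
    x=P@ex;y=P@ey
    # edges: per-bin extremes
    b=(x>np.percentile(x,60))
    def edge(s,t,sg,lo,hi):
        bins=np.linspace(lo,hi,25);o=[]
        for i in range(24):
            k=(t>bins[i])&(t<bins[i+1]); 
            if k.sum(): o.append(sg*np.max(sg*s[k]))
        return np.median(o),np.polyfit(np.linspace(-1,1,len(o)),o,1)[0]
    xb=edge(x,y,1,y.min()+.02,y.max()-.02)
    yp=edge(y,x,1,xb[0]-.19,xb[0]-.02);ym=edge(y,x,-1,xb[0]-.19,xb[0]-.02)
    xf=edge(x,y,-1,ym[0]+.02,ym[0]+.08);xf2=edge(x,y,-1,yp[0]-.08,yp[0]-.02)
    c=(xb[0]-.1)*ex+(yp[0]+ym[0])/2*ey
    print(deg,"back",xb,"y",yp,ym,yp[0]-ym[0],"front",xf,xf2,"depth",xb[0]-xf[0],"c",c)
# handle bar points
for n in("top","scene"):
    d=np.load(f"pics/{n}0.npy");W=cloud(n,d);p=cv2.imread(f"pics/{n}0.png")
    u,v=(316,204) if n=="top" else (325,198)
    s=W[v-7:v+8,u-7:u+8].reshape(-1,3); k=(s[:,2]>.115)&(s[:,2]<.14)&(s[:,0]<.575); print(n,np.round(s[k],3)[:40])
E
```

```text
8.6 back (np.float64(0.7922494873647504), np.float64(-0.0023571741397364447)) y (np.float64(-0.02102967604191507), np.float64(0.001734829678517672)) (np.float64(-0.3305998671744965), np.float64(0.0011948892153614981)) 0.30957019113258144 front (np.float64(0.5829952601083477), np.float64(-0.0006566869886891148)) (np.float64(0.5791159820820835), np.float64(0.0010147566140164203)) depth 0.20925422725640275 c [ 0.71075662 -0.07032221]
9 back (np.float64(0.791124144698359), np.float64(-0.0014846302174966002)) y (np.float64(-0.026063766851923173), np.float64(0.0010834888145416948)) (np.float64(-0.33557513371550785), np.float64(0.0007869775509216856)) 0.30951136686358466 front (np.float64(0.581019198976651), np.float64(-0.0003527838488659251)) (np.float64(0.5783459412227179), np.float64(0.0012252112326917568)) depth 0.21010494572170801 c [ 0.71090165 -0.07047763]
9.4 back (np.float64(0.789859879488408), np.float64(-0.0005898765277874552)) y (np.float64(-0.03066062448804419), np.float64(0.0005100365705351177)) (np.float64(-0.3404309267741161), np.float64(0.00031413736998025984)) 0.3097703022
[... 1604 characters left out ...]
32]
 [ 0.558 -0.037  0.131]
 [ 0.557 -0.04   0.133]
 [ 0.558 -0.042  0.128]
 [ 0.558 -0.032  0.127]
 [ 0.556 -0.034  0.132]
 [ 0.555 -0.036  0.133]
 [ 0.555 -0.039  0.131]
 [ 0.554 -0.041  0.133]
 [ 0.555 -0.031  0.127]
 [ 0.554 -0.034  0.13 ]
 [ 0.552 -0.036  0.134]
 [ 0.552 -0.039  0.132]
 [ 0.552 -0.041  0.129]
 [ 0.551 -0.044  0.132]
 [ 0.553 -0.031  0.124]
 [ 0.552 -0.033  0.128]
 [ 0.551 -0.036  0.129]
 [ 0.55  -0.038  0.13 ]
 [ 0.55  -0.041  0.128]
 [ 0.55  -0.043  0.128]
 [ 0.554 -0.031  0.115]
 [ 0.549 -0.033  0.129]
 [ 0.548 -0.035  0.131]
 [ 0.547 -0.037  0.13 ]
 [ 0.548 -0.04   0.127]
 [ 0.55  -0.033  0.116]
 [ 0.547 -0.035  0.124]
 [ 0.547 -0.037  0.123]
 [ 0.548 -0.04   0.119]]
```

```bash
cat >> h.py <<'E'
C=np.array([0.7095,-0.0705]);YAW=np.radians(9.4)
ex=np.array([np.cos(YAW),np.sin(YAW)]);ey=np.array([-np.sin(YAW),np.cos(YAW)])
def w(x,y,z): return np.r_[C+x*ex+y*ey,z]
def q(phi,flip=0): # jaw at angle phi (box frame, rad)
    a=phi+YAW+np.pi/2+flip*np.pi; return np.array([np.cos(a/2),np.sin(a/2),0,0])
def act(t,r,out): return np.array([-.106-r*np.sin(t)-out*np.cos(t), .153-r*np.cos(t)+out*np.sin(t)])
def pas(t,r,out): return np.array([-.106-r*np.sin(t)-out*np.cos(t), -.153+r*np.cos(t)-out*np.sin(t)])
def st(m=""): print(m,"t",round(arm.current_time_s(),2),"p",np.round(arm.current_eef_pos(),4),"F",np.round(arm.current_contact_force(),1),"op",round(arm.current_opening(),4))
E
python3 - <<'E'
from h import *
h=w(*act(0,.095,.044),.3);print(h,w(*act(0,.095,.044),0))
for f in(0,1):
  for lab,p,ph in (("h",w(*act(0,.095,.044),.095),0),("h.75",w(*act(.75,.095,.044),.095),0),("in",w(*act(1.6,.105,-.02),.095),0),("bolt",w(*pas(0,.131,.036),.09),np.pi/2),("boltend",w(*pas(1.6,.131,.036),.11),np.pi),("be-",w(*pas(1.6,.131,.036),.11),np.pi*.75)):
    j=arm.ik(p,q(ph,f));print(f,lab,None if j is None else np.round(j,2))
E
```

```text
[ 0.55204127 -0.03777771  0.3       ] [ 0.55204127 -0.03777771  0.        ]
0 h [-0.27  0.15  1.88 -0.    1.11 -0.44]
0 h.75 [-0.21  0.    2.04 -0.    1.1  -0.38]
0 in [-0.18 -0.02  2.07 -0.    1.1  -0.34]
0 bolt [-0.39  0.23  1.81 -0.    1.11 -2.13]
0 boltend [-0.72  0.21  1.78 -0.    1.15  2.25]
0 be- None
1 h [-0.27  0.15  1.88 -0.    1.11  2.7 ]
1 h.75 None
1 in None
1 bolt [-0.39  0.23  1.81 -0.    1.11  1.01]
1 boltend [-0.72  0.21  1.78 -0.    1.15 -0.89]
1 be- [-0.72  0.21  1.78 -0.    1.15 -0.1 ]
```

```bash
python3 - <<'E'
from h import *
arm.gripper_to(.036,30)
p=act(0,.095,.044)
arm.reach(w(*p,.3),q(0));st("above")
arm.line_to(w(*p,.16),vel=.25);st()
arm.line_to(w(*p,.095),vel=.1);st("down")
snap("1")
E
```

```text
above t 5.12 p [ 0.552  -0.0386  0.2998] F [ 0.6  0.5 -0.1] op 0.0358
 t 5.83 p [ 0.5529 -0.0383  0.1613] F [ 0.1 -0.  -0. ] op 0.0359
down t 6.63 p [ 0.5526 -0.0379  0.0957] F [-0.   0.1  0. ] op 0.0361
```

View pics/scene_1.png

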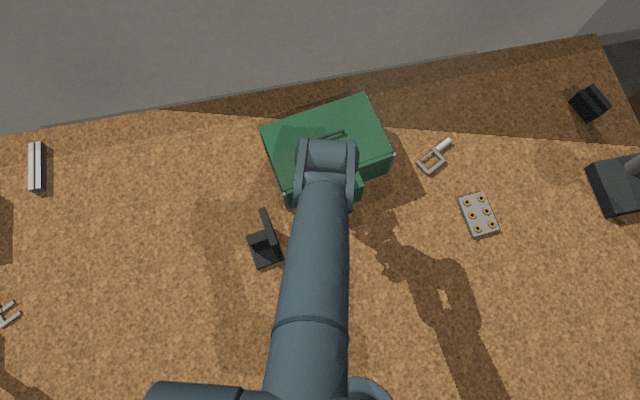

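View pics/top_1.png

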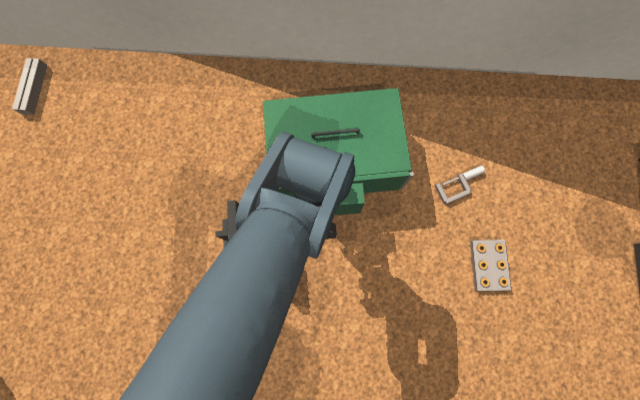

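The wrist (top camera, about (310,180)) hides the handle. There was no contact force on the way down, so I grip and feel.

```bash
python3 - <<'E'
from h import *
arm.gripper_to(0.0,25);st("grip")
if .010<arm.current_opening()<.018:
    for t in np.linspace(.1,.72,6):
        arm.line_to(w(*act(t,.095,.044),.095),vel=.08);st(f"{t:.2f}")
    arm.pause(.2);arm.gripper_to(.034);st("rel")
    arm.line_to(w(*act(.72,.095,.044),.2),vel=.15);st()
    arm.pause(.3)
E
```

```text
grip t 7.22 p [ 0.5522 -0.0378  0.0952] F [0.2 0.6 1. ] op 0.0134
0.10 t 7.5 p [ 0.542  -0.0347  0.0952] F [-1.1 -1.3  1.3] op 0.0135
0.22 t 7.81 p [ 0.53   -0.0296  0.0952] F [-2.9 -4.5  3.3] op 0.0133
0.35 t 8.12 p [ 0.519  -0.0223  0.0951] F [-4.  -2.9  3.7] op 0.0134
0.47 t 8.43 p [ 0.5092 -0.0138  0.0951] F [-2.8 -2.   3.5] op 0.0135
0.60 t 8.73 p [ 0.5004 -0.0041  0.0951] F [-1.1  0.6  1.9] op 0.0134
0.72 t 9.04 p [0.4929 0.0064 0.0951] F [ 4.3  3.6 -1. ] op 0.0135
rel t 9.78 p [0.4923 0.0056 0.0949] F [ 0.3 -0.1  0.2] op 0.0338
 t 10.62 p [0.4918 0.0058 0.199 ] F [-0.4 -0.2  0.5] op 0.0343
```

```bash
python3 - <<'E'
from h import *
arm.gripper_to(0.0,10)
p=act(.72,.105,-.05);print(p)
arm.line_to(w(*p,.22),vel=.25);st("above")
snap("2")
for n in("scene","top"):
  for t in("active_handle","active_edge","active_hinge"):
    L=arm.landmark_of(n,t); print(n,t,[(np.round(ray(n,x["point"],.112),3),round(x["confidence"],2)) for x in L[:1]])
print(w(*act(.72,.15,0),.112),w(*act(.72,.095,.044),.112))
E
```

```text
[-0.1376451   0.04109116]
above t 12.12 p [ 0.5664 -0.0522  0.2194] F [-0.3  0.3 -1.1] op 0.0008
scene active_handle []
scene active_edge []
scene active_hinge [(array([0.578, 0.06 , 0.112]), 0.46)]
top active_handle []
top active_edge []
top active_hinge []
[ 0.5007733 -0.0642778  0.112    ] [0.49242524 0.0056601  0.112     ]
```

View pics/scene_2.png

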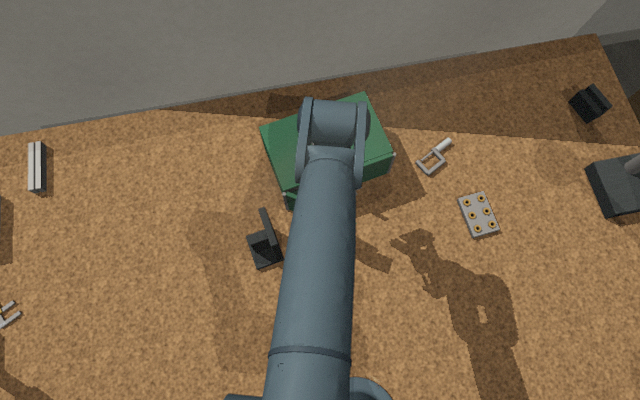

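View pics/top_2.png

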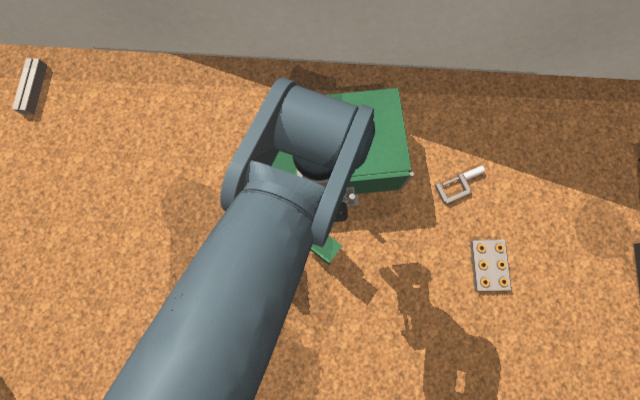

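The top view shows the cover at (326,249), so the door is ajar, and the bolt pull is now visible at (352,196). I continue on the inner side.

```bash
python3 - <<'E'
from h import *
print(ray("top",(326,249),.138),w(*act(.72,.172,.03),.138)); print("pull",ray("top",(352,196),.127),w(*pas(0,.131,.036),.127))
arm.line_to(w(*act(.72,.105,-.05),.095),vel=.15);st("down")
for t in np.r_[.72,.85,.98,1.1,1.22,1.34,1.44,1.52,1.58]:
    off=.006+.0125*abs(np.cos(t))+.008*abs(np.sin(t))
    arm.line_to(w(*act(t,.105,-off),.095),vel=.09);st(f"{t:.2f}")
E
```

```text
[ 0.45631773 -0.06659517  0.138     ] [ 0.46368084 -0.06713248  0.138     ]
pull [ 0.5757265  -0.11545672  0.127     ] [ 0.57299992 -0.11539687  0.127     ]
down t 13.51 p [ 0.5678 -0.0526  0.0961] F [ 0.1 -0.3  0.2] op 0.0009
0.72 t 13.98 p [ 0.5425 -0.037   0.0957] F [ 0.2  0.2 -0.8] op 0.0004
0.85 t 14.29 p [ 0.5291 -0.031   0.0951] F [ 0.4 -0.7 -0.2] op 0.0005
0.98 t 14.6 p [ 0.5167 -0.023   0.0949] F [ 1.2 -0.1  0.1] op 0.0004
1.10 t 14.9 p [ 0.5062 -0.0141  0.0949] F [-0.2 -0.   0.1] op 0.0005
1.22 t 15.2 p [ 0.4969 -0.0037  0.0949] F [-0.2 -0.3  0.5] op 0.0005
1.34 t 15.51 p [0.489  0.0079 0.0949] F [-0.1  0.1  0.7] op 0.0004
1.44 t 15.79 p [0.4836 0.0183 0.0949] F [-0.3  0.1 -0.2] op 0.0003
1.52 t 16.05 p [0.4802 0.0269 0.0949] F [ 1.2  0.1 -0.2] op 0.0006
1.58 t 16.3 p [0.4783 0.0333 0.095 ] F [ 0.   0.4 -0.2] op 0.0004
```

```bash
python3 - <<'E'
from h import *
base=act(1.58,.105,-.014)
for k in range(1,8):
    arm.line_to(w(base[0],base[1]+.002*k,.095),vel=.03);F=arm.current_contact_force();st(k)
    if np.hypot(F[0],F[1])>5: break
snap("3")
E
```

```text
1 t 16.55 p [0.4783 0.0334 0.0951] F [ 0.6 -8.  -1. ] op 0.0003
```

View pics/top_3.png

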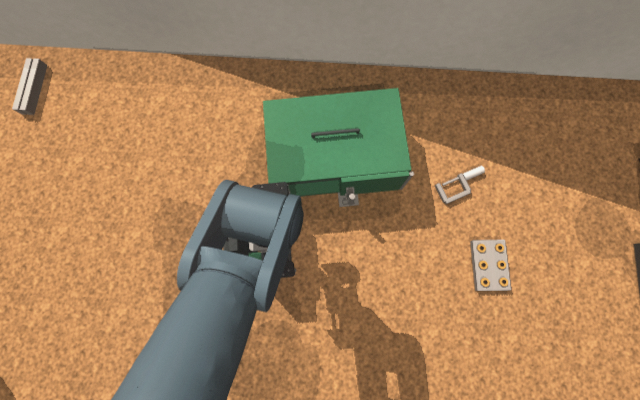

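View pics/scene_3.png

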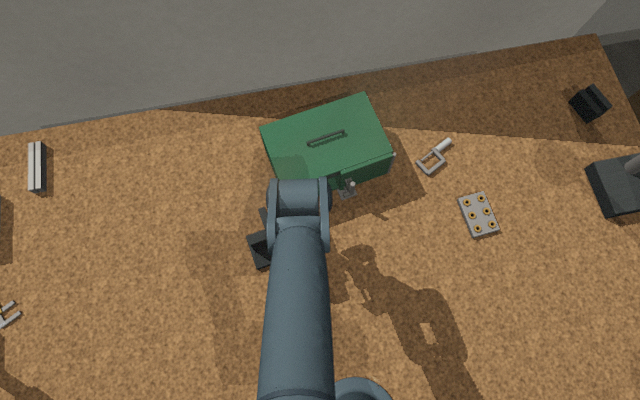

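The door hits its stop (8 N) and the pull shows at (350,197) in the top view. I measure the pull from depth, then back off and go above it.

```bash
python3 - <<'E'
from h import *
for n,(u,v) in(("top",(350,197)),("scene",(351,184))):
    W=cloud(n,np.load(f"pics/{n}_3.npy"));s=W[v-8:v+9,u-8:u+9].reshape(-1,3);k=(s[:,2]>.12)&(s[:,2]<.134)&(s[:,0]<.59)&(s[:,0]>.55);print(n,k.sum(),s[k].mean(0),s[k].min(0),s[k].max(0))
print(w(*pas(0,.131,.036),.127))
b=act(1.58,.105,-.045)
arm.line_to(w(*b,.095),vel=.1);st("off")
arm.line_to(w(*b,.22),vel=.25)
arm.gripper_to(.04)
arm.reach(w(*pas(0,.131,.036),.22),q(np.pi/2,1));st("above")
snap("4")
E
```

```text
top 32 [ 0.57463531 -0.11444124  0.12659547] [ 0.56914174 -0.12015415  0.12314201] [ 0.58062902 -0.10878653  0.13047249]
scene 24 [ 0.57665243 -0.11575487  0.12591141] [ 0.57044107 -0.12167574  0.12005422] [ 0.58404658 -0.10966492  0.13186752]
[ 0.57299992 -0.11539687  0.127     ]
off t 17.13 p [0.483  0.0025 0.0949] F [-0.5 -0.4  0.9] op 0.0007
above t 19.82 p [ 0.5729 -0.1151  0.22  ] F [-0.1  0.9  0.6] op 0.0399
```

View pics/top_4.png

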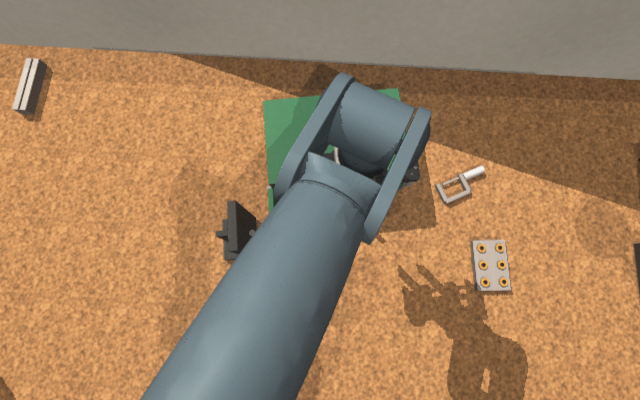

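View pics/scene_4.png

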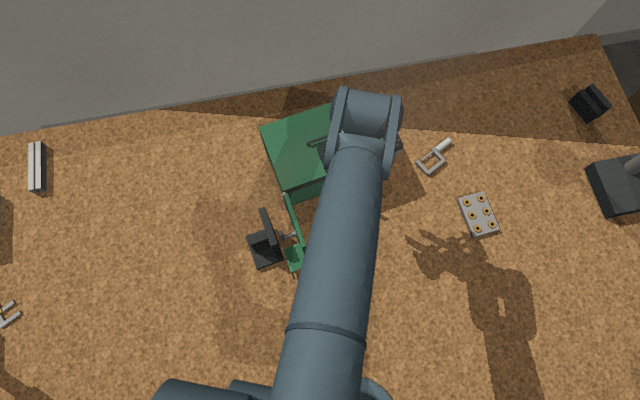

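The scene view shows the active door standing open from (287,196) to (303,241). I check its angle from depth.

```bash
python3 - <<'E'
from h import *
n="scene";d=np.load("pics/scene_4.npy");p=cv2.imread("pics/scene_4.png").astype(int);W=cloud(n,d)
g=(p[:,:,1]>p[:,:,2]*1.3)&(p[:,:,1]>p[:,:,0]*1.1)&(d>0)&(abs(W[...,2]-.14)<.006)
P=W[g][:,:2]-C;B=np.c_[P@ex,P@ey];k=(B[:,0]<-.12)&(B[:,0]>-.235);k2=k&(B[:,1]<.163);s=B[k2]
print(k.sum(),k2.sum());f=np.polyfit(s[:,0],s[:,1],1);print(f,np.degrees(np.arctan(f[0])),s.mean(0))
E
```

```text
183 183
[-0.03163904  0.14904844] -1.8121787619769736 [-0.17725452  0.15465661]
```

Active door is about 92°, at its stop. Next is the bolt.

```bash
python3 - <<'E'
from h import *
p=np.array([.5743,-.1152])
arm.line_to(np.r_[p,.15],vel=.2)
arm.line_to(np.r_[p,.090],vel=.08);st("down")
arm.gripper_to(0,40);st("grip")
o=arm.current_opening()
if .010<o<.018:
    for z in(.096,.102,.106,.1075):
        arm.line_to(np.r_[p,z],vel=.03);st(z)
    arm.pause(.2);st()
E
```

```text
down t 21.32 p [ 0.5747 -0.1154  0.0905] F [-0.3  0.3  0.8] op 0.0405
grip t 21.86 p [ 0.5744 -0.1151  0.0902] F [-1.9  0.3  2. ] op 0.0131
0.096 t 22.21 p [ 0.574  -0.1152  0.096 ] F [-1.3 -0.2 -0.6] op 0.0135
0.102 t 22.56 p [ 0.5743 -0.1151  0.1025] F [-0.5 -0.4  0.3] op 0.013
0.106 t 22.84 p [ 0.5743 -0.1151  0.1064] F [-0.6 -0.7  1.1] op 0.0134
0.1075 t 23.09 p [ 0.5743 -0.1151  0.1075] F [-0.2 -0.4 -1.8] op 0.013
 t 23.29 p [ 0.5743 -0.1151  0.1076] F [-0.9  0.2 -1.1] op 0.0133
```

```bash
python3 - <<'E'
from h import *
p=np.array([.5743,-.1152])
for z in np.arange(.1082,.1105,.0006):
    arm.line_to(np.r_[p,z],vel=.02);st(round(z,4))
    if arm.current_contact_force()[2]<-12: break
E
```

```text
0.1082 t 23.54 p [ 0.5743 -0.1152  0.1081] F [ 0.4  0.1 -3.3] op 0.0138
0.1088 t 23.79 p [ 0.5741 -0.1152  0.1083] F [ 1.6 -1.3 -7.2] op 0.0134
0.1094 t 24.04 p [ 0.5738 -0.1154  0.1084] F [  2.5  -3.9 -12.9] op 0.0127
```

The hard stop at +18 mm shows the bolt is fully up. Now I pull the passive door.

```bash
python3 - <<'E'
from h import *
p=np.array([.5743,-.1152]);D=p-w(*pas(0,.131,.036),0)[:2]
P=lambda t,z:w(*pas(t,.131,.036),z)+np.r_[D,0]
arm.line_to(P(0,.108),vel=.03);st()
for t in np.r_[np.arange(.1,1.5,.1),1.5,1.56]:
    arm.line_to(P(t,.108),ori=q(np.pi/2+t,1),vel=.06)
    F=arm.current_contact_force()
    st(f"{t:.2f}")
    if np.linalg.norm(F)>30: print("stop");break
E
```

```text
t 24.29 p [ 0.5742 -0.1152  0.1083] F [ 0.1 -1.4 -6.6] op 0.0126
0.10 t 24.67 p [ 0.5623 -0.1216  0.1083] F [ 0.2 -1.2 -6. ] op 0.0132
0.20 t 25.04 p [ 0.5513 -0.1291  0.1083] F [ 0.5 -1.8 -6.4] op 0.0136
0.30 t 25.42 p [ 0.5408 -0.1377  0.1082] F [ 2.  -2.9 -5.8] op 0.0131
0.40 t 25.79 p [ 0.5314 -0.1473  0.1083] F [ 3.1 -4.5 -6. ] op 0.013
0.50 t 26.17 p [ 0.5229 -0.1579  0.1083] F [ 3.7 -3.2 -7.7] op 0.0135
0.60 t 26.54 p [ 0.5155 -0.1691  0.1083] F [ 4.7 -4.2 -8.4] op 0.0134
0.70 t 26.92 p [ 0.5093 -0.181   0.1083] F [ 5.2 -2.5 -6.6] op 0.0134
0.80 t 27.29 p [ 0.5043 -0.1935  0.1083] F [ 4.9 -4.2 -8.4] op 0.0135
0.90 t 27.67 p [ 0.5005 -0.2064  0.1083] F [ 5.2 -3.1 -8. ] op 0.0134
1.00 t 28.04 p [ 0.4981 -0.2196  0.1083] F [ 6.3 -3.2 -6.7] op 0.0134
1.10 t 28.42 p [ 0.4969 -0.233   0.1083] F [ 6.2 -0.9 -7.6] op 0.0133
1.20 t 28.79 p [ 0.4971 -0.2464  0.1083] F [ 6.2  0.2 -6.6] op 0.0135
1.30 t 29.17 p [ 0.4986 -0.2598  0.1083] F [ 5.3 -1.1 -6.6] op 0.0135
1.40 t 29.54 p [ 0.5014 -0.273   0.1083] F [ 4.8  0.2 -4.7] op 0.0135
1.50 t 29.92 p [ 0.5055 -0.2859  0.1083] F [ 4.3 -0.3 -5. ] op 0.0137
1.56 t 30.2 p [ 0.5086 -0.2934  0.1083] F [ 5.2  1.3 -5.8] op 0.0133
```

```bash
python3 - <<'E'
from h import *
arm.gripper_to(.04);st("rel")
e=arm.current_eef_pos()
arm.line_to(np.r_[e[:2],.25],vel=.12);st("up")
arm.move_joints([-1.305,.1,1.558,0,1.339,-.174]);arm.pause(.3);st("home")
snap("5")
for n in("scene","top"):
  for t,z in dict(bolt_pull=.125,active_edge=.112,angle_plate=0,jig_plate=0,micrometer=0).items():
    L=arm.landmark_of(n,t); print(n,t,[(np.round(ray(n,x["point"],z),3),round(x["confidence"],2)) for x in L[:1]])
  d=np.load(f"pics/{n}_5.npy");p=cv2.imread(f"pics/{n}_5.png").astype(int);W=cloud(n,d)
  g=(p[:,:,1]>p[:,:,2]*1.3)&(p[:,:,1]>p[:,:,0]*1.1)&(d>0)&(abs(W[...,2]-.14)<.006)
  P=W[g][:,:2]-C;B=np.c_[P@ex,P@ey];k=(B[:,0]<-.12)&(B[:,0]>-.235)
  for nm,s in(("act",B[k&(abs(B[:,1]-.155)<.012)]),("pas",B[k&(abs(B[:,1]+.155)<.03)])):
    if len(s)>10:
      f=np.polyfit(s[:,0],s[:,1],1);print(nm,len(s),np.degrees(np.arctan(f[0])),s.mean(0))
  e=W[(np.abs(W[...,2]-.145)<.03)&(np.linalg.norm(W[...,:2]-np.array([.5086,-.2934]),axis=-1)<.011)]
  print("pull top",len(e),np.percentile(e[:,2],[50,80,95]) if len(e) else "")
E
```

```text
rel t 30.81 p [ 0.5072 -0.2942  0.1081] F [-0.3 -0.3  0.2] op 0.0397
up t 32.14 p [ 0.5068 -0.2938  0.2489] F [-0.  -0.1 -0.8] op 0.0397
home t 33.85 p [ 0.2782 -0.5906  0.2985] F [-0.5  0.3 -0.1] op 0.0395
scene bolt_pull [(array([ 0.654, -0.065,  0.125]), 0.5)]
scene active_edge [(array([0.44 , 0.045, 0.112]), 0.9)]
scene angle_plate [(array([0.488, 0.151, 0.   ]), 0.62)]
scene jig_plate [(array([ 0.457, -0.446,  0.   ]), 0.69)]
scene micrometer [(array([ 0.643, -0.371,  0.   ]), 0.59)]
act 185 -1.823639553694264 [-0.17669068  0.15461571]
pas 189 -1.6796518243963432 [-0.17804853 -0.15073893]
pull top 42 [0.14207798 0.14427234 0.14715327]
top bolt_pull [(array([ 0.509, -0.292,  0.125]), 0.65)]
top active_edge [(array([0.433, 0.037, 0.112]), 0.81)]
top angle_plate [(array([0.487, 0.16 , 0.   ]), 0.96)]
top jig_plate [(array([ 0.462, -0.465,  0.   ]), 0.88)]
top micrometer [(array([ 0.655, -0.371,  0.   ]), 0.65)]
act 276 -1.7403892328532617 [-0.17891104  0.1539394 ]
pas 309 -1.3413210854762583 [-0.17821738 -0.14981109]
pull top 60 [0.14284832 0.14511026 0.14626065]
```

View pics/top_5.png

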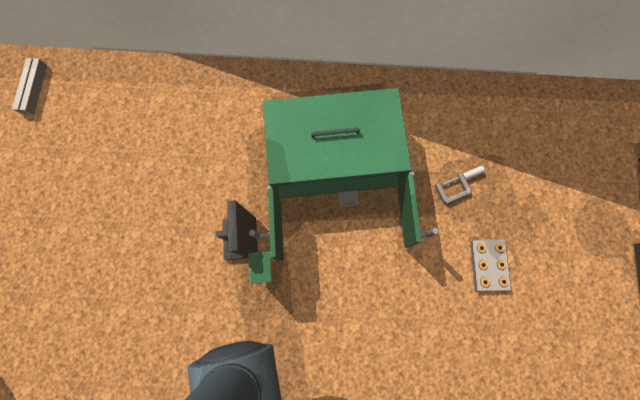

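View pics/scene_5.png

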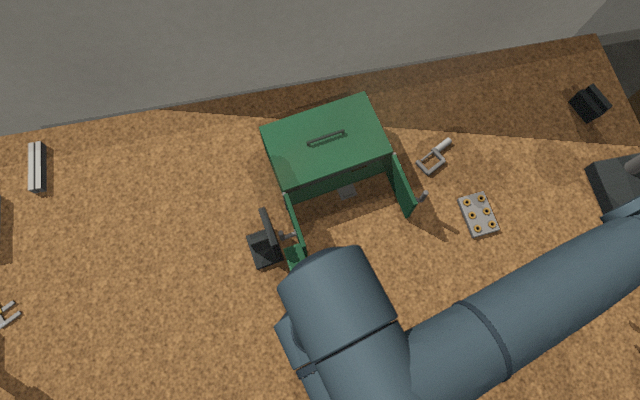

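Both doors stand open. In the top view the active door runs from (270,188) to (277,258) and the passive from (405,175) to (412,243). The pull top is at (435,231), about 0.144 m high, so the bolt is about 17 mm up. The angle plate, jig plate and micrometer are where they were.

```bash
python3 -c "
from rig import arm
arm.sign_off();print(arm.current_time_s())"
```

```text
the job is handed in; nothing more can be done
the job is handed in; nothing more can be done
```

Both doors are fully open, the bolt is up and the robot has let go. I handed the job in at about 34 s, and it reports no verdict.

**What I did:**
1. I pulled the active door to about 41° by its handle and released it.
2. I pushed it from its inner side to its stop.
3. I lifted the bolt to its hard stop, about 18 mm, with the passive door still shut.
4. I pulled the passive door open by the bolt pull, then released it and moved clear.

**Last checks:**
- **Active door:** depth put it at about 92°.
- **Passive door:** the pull followed its arc to 89° before I let go. Depth put the door at about 88°.
- **Bolt:** the top of the pull was about 144 mm high, so the bolt is up about 17 mm.
- **Angle plate and tools:** these looked unmoved in the pictures. The detector's positions differ from the start by at most about 8 mm, except the jig plate. Its top-camera reading had no earlier counterpart and sits 11 mm from the scene camera's first reading. I put that down to detector scatter.
- **Disagreement:** the scene camera's landmark for the bolt pull was a false hit at (0.654, -0.065). The top camera found it at (0.509, -0.292), matching where I left it.
- **Weak signals:** the force readings while pushing the active door and during the early bolt lift were near zero. I relied on the clear stop contacts instead, 8 N at the door and 13 N at the bolt.

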